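Post the recording drive through the collection-box slot

TASK

Take the portable drive out of its dock and post it, upright and long edge down, through the slot in the lid of the collection box: push it past the spring flap while you still hold or press it, then let go so that it drops into the tray and the flap shuts behind it. The slot plate is not always fitted in the middle of the lid, so feel for the slot gently and never ram the box; leave the jar, the mouse and the electrode case where they are.

Things in the scene. Friction and masses are not known exactly. Their poses are not given: they have to be found in the camera images.
- drive_center (a point): Centre of the portable drive: a black slab with an aluminium panel on each face, 12 mm thick (x axis), 96 mm long (y axis), 62 mm high (z axis, up), 220 to 290 g. It starts standing on its long edge in the dock, its lower 16 mm in the pocket, so this point is 45 mm and its top 76 mm above the desk. Pinch it across its thickness from above, near its top.
- dock: White plastic dock fixed to the desk, 76 mm (x axis) by 134 mm (y axis), 30 mm high, with a pocket 16 mm deep that holds the drive upright with 1.5 mm play all round; origin at the middle of its underside. The drive's long side runs along the dock's y axis.
- collection_box: Collection box fixed to the desk: clear walls, steel base and lid, 130 mm (x axis) by 160 mm (y axis), 115 mm high with the slot plate; origin at the middle of its underside, z up. Inside, nothing but the flap is in the drive's way; a grey tray with its floor 11 mm above the desk catches it.
- lid_middle (a point): Fixed point of the box, 115 mm above the desk over the box's middle, at the height of the slot plate's flat top; axes as the box. The slot, 14 mm wide (x) and 102 mm long (y), square edged, is centred at this point's y, but its middle lies anywhere from -14 to +14 mm along x from it: the plate's screw holes are elongated. That offset is not measured: find it by feel or sight.
- flap (a joint): Spring flap close under the slot plate: a steel strip 18 mm long, hinged along the slot's +x edge; rad, 0 = shut, 1.5 = hanging down. The drive meets it 5.5 mm below the plate's top and opens it with a push of some 3 to 8 N; once open (drive 15 to 25 mm in) it only rubs on the drive, which drops by its own weight when let go. It then springs shut.
- gel_jar: A white jar of electrode gel, 60 mm across, 65 mm high, standing on the desk; origin under its centre. Leave alone.
- mouse: A black computer mouse, 104 x 62 x 32 mm; origin under its centre. Leave alone.
- electrode_case: A grey closed case lying flat, 70 x 105 x 22 mm; origin under its centre. Leave alone.
Not all that is in view belongs to the job. Leave any yellow look-alike of the part that bears drive_center alone. Several things look just like the collection_box: the one meant starts farthest from the robot's base.

How it is judged:
On the way, in this order (a step that is already met when the one before it is completed fails the run):
1. the drive is lifted clear of its dock (height (world z) of drive_center above 0.085 m), for 0.1 s.
2. the drive stands upright in the slot, at least 15 mm of it below the plate's top face, the flap pushed open, while the fingers hold or press it (z of drive_center in the frame of collection_box between 0.085 and 0.131 m and x of drive_center in the frame of collection_box between -0.02 and 0.02 m and y of drive_center in the frame of collection_box between -0.01 and 0.01 m and angle between drive_center's own z axis and vertical below 0.2 rad and value of joint flap above 0.5 rad and contact force between the fingers and drive above 0.5 N), for 0.1 s.
At the end, for the whole second after the job is handed in: The drive lies at rest (under 20 mm/s) in the tray inside the collection box, its centre lower than 75 mm above the desk and within the box's walls, and the flap has swung shut (under 0.12 rad) (z of drive_center in the frame of collection_box between 0 and 0.075 m and x of drive_center in the frame of collection_box between -0.06 and 0.06 m and y of drive_center in the frame of collection_box between -0.075 and 0.075 m and linear speed of drive below 0.02 m/s and value of joint flap below 0.12 rad); the robot touches nothing.
It fails at once if the drive or the fingers press on the collection box, its plate or its flap with more than 30 N (contact force between any of drive, the fingers and collection_box above 30 N).
It fails at once if the jar, the mouse or the electrode case is moved by more than 20 mm (distance of any of gel_jar, mouse, electrode_case from where it was at the start of the episode above 0.02 m).
It also fails if it takes over 67 s, if anything falls off the work surface, if the arm or the gripper's body presses on something with over 40 N, if the wrist force passes 120 N, or if a joint passes its speed limit or range.

ROBOT

A 7-joint arm with a two-finger parallel gripper is mounted at the origin on the work surface. World frame = base frame: x ahead of the robot, y to its left, z up, the work surface at z = 0. Lengths are in m, angles in rad, forces in N, time in s.
With the tool pointing down it reaches from about 0.4 to 0.85 m from the base axis. Payload 4.5 kg.
Tool frame: the origin (TCP) lies where the fingers leave the gripper's body, on its centre line; the fingertips stand 64 mm ahead of it and the grasp point (between the pads) lies 45 mm ahead of it; z points along the fingers, y is the direction in which the jaws open and shut (so a half turn about z gives the same grasp; the last joint's range is limited). The gripper opens to 88 mm and grips with 3 to 60 N. Pads are 18 mm wide; open, the fingers measure 123 mm over their backs; the gripper's body (75 mm by 187 mm) begins 45 mm behind the grasp point.
Start: joints at [1.175, 0.689, -0.195, 1.565, 0.157, 0.902, -0.215], TCP at [0.26, -0.568, 0.303] pointing down, gripper open.
Joint ranges: [-3.01, 3.01], [-0.46, 2.08], [-1.47, 1.51], [0.13, 2.56], [-1, 4.14], [0.04, 2.09], [-2.66, 2.66]. Speed limits (rad/s): [2.57, 2.57, 3.14, 3.14, 3.14, 3.14, 3.14].

INTERFACE

Orientations are given as a unit quaternion [x, y, z, w].
In Python, from plant import monitor, snapshot, workorder, finder gives the robot as it stands.
- The arm moves only by the tool carry_out, never from a script. Its argument "motion" is one flat list of numbers, 6 for each row, row after row: the shift along the tool's x, y, z in cm, then the turn, a rotation vector about the tool's x, y, z in rad. In form: [x, y, z, rx, ry, rz, x, y, z, rx, ry, rz, ...]. A call has 1 to 8 rows; each row shifts and turns the commanded pose from where the row before left it, along the tool's axes as they then stand; what a row does not reach is not made up. A row lasts 1/8 s, in which the tool goes at most 62.5 mm and 10.7 degrees, less where a joint would pass 70% of its speed; a pose out of reach is approached as far as the arm can. A call with a gripper value outside its range is refused whole. "hand" is the finger opening in cm, from 0 to 8.81, set as the call begins (left out, the last holds). The fingers move at their own pace and stop on an object; "grip_force" is the grip in N (left out, the last holds). Time passes only in rows, so rows that do not move let the fingers close. It gives the time, the measured TCP pose, the force and the opening at its end, in the units of the state.
- monitor.get_state(): the state, without advancing time (a new reading comes with each control period).
- snapshot(name): name is "scene" or "side" or "wrist"; returns a dict with "frame" (384x512x3 uint8, red, green, blue), "range_z" (384x512 float32, m along the optical axis (not along the pixel's ray), 0 where there is no reading), "fx", "fy", "cx", "cy" (pixels), "rvec" (rotation vector, rad) and "tvec" (3), from world to camera coordinates, as OpenCV has them; the wrist camera has in their place "hand_eye" (4x4, takes a point from camera to tool coordinates, whose origin is the TCP and whose axes are the flange's). Camera axes: x right, y down, z forward; pixel columns grow to the right and rows downward; lengths in m; the calibration is good to about 2 mm. A picture is of the moment at which its call begins: read the wrist's pose just before it.
- workorder.finish_job(): hands the job in, once; it reports no verdict.
Trained networks look in a picture, given as the dict that the camera call returned (one of the last four; its "shot" number tells which), for a name from the list of things; names that differ only in an ending like _2 or _b are one class to them, and where a whole thing is asked for, a point or a joint stands for the part that bears it (a point fixed in the world has none). Each returns a list of dicts, best first, with "p" (0 to 1); they miss things now and then, are a little off and sometimes report something else, mostly with a low value. They report only what shows in the picture. A call takes as long as a camera call. They do not tell look-alikes from the thing itself.
- finder.masks_of(picture, thing): "pixels" (384x512 bool, what is visible of it) and "extent" ([left, top, right, bottom] in pixels, round what is visible of it).
The state is a dict: "clock": time; "q": joint angles; "qd": joint speeds; "joint_torque": joint torques, N m; "tool_pos": TCP position; "eef_rot": TCP orientation; "contact_force": force on the tool from outside, world axes, zero at the start; "moment": the same for the moment, N m; "opening": opening from 0.0 (shut) to 1.0 (fully open).
Only numpy, scipy, OpenCV 4.12 (cv2) and the standard library are available. Lean on these libraries where they do the work, as an engineer would, in place of code of your own. Each camera call takes 0.05 s, during which the arm holds its last target. There are 200 camera calls.

## Working session

There is one attempt and no reset: what is moved stays moved. The work goes in short steps, Python scripts to look and compute and a tool call to move; the robot and the scene stay as the last step left them, time stands still between calls to the robot, and variables do not carry over. Pictures are saved under pics/ and viewed, about 8 in all and at most 12, crops included, and the job is handed in when it is done.

Besides the shell and the picture viewer there is one more tool, called after "Call:" as name(argument=value, ...) on one line, values as JSON. carry_out: Moves the arm, as the interface text tells. Its arguments: {"type":"object","properties":{"motion":{"type":"array"},"hand":{"type":"number"},"grip_force":{"type":"number"}},"required":["motion"]}

```bash
mkdir -p pics; ls
cat > h.py <<'E'
import numpy as np, cv2
from scipy.spatial.transform import Rotation as R
from plant import monitor, snapshot, workorder, finder
def shot(n):
    s=monitor.get_state(); p=snapshot(n)
    if n=='wrist':
        T=np.eye(4);T[:3,:3]=R.from_quat(s['eef_rot']).as_matrix();T[:3,3]=s['tool_pos']
        p['c2w']=T@np.array(p['hand_eye'])
    else:
        W=np.eye(4);W[:3,:3]=R.from_rotvec(np.ravel(p['rvec'])).as_matrix();W[:3,3]=np.ravel(p['tvec'])
        p['c2w']=np.linalg.inv(W)
    return p
def cloud(p):
    z=p['range_z'].astype(float);v,u=np.indices(z.shape)
    c=np.stack([(u-p['cx'])/p['fx']*z,(v-p['cy'])/p['fy']*z,z],-1)
    w=c@p['c2w'][:3,:3].T+p['c2w'][:3,3]; w[z<=0]=np.nan
    return w
def save(p,name,box=None,k=1):
    f=p['frame'][:,:,::-1]
    if box: l,t,r,b=box; f=f[t:b,l:r]
    cv2.imwrite('pics/'+name,cv2.resize(f,None,fx=k,fy=k,interpolation=cv2.INTER_CUBIC))
E
python3 - <<'E'
from h import *
s=monitor.get_state();print(s['tool_pos'],s['eef_rot'],s['contact_force'])
for n in ['scene','side']:
    p=shot(n);save(p,n+'0.png',k=1.5);w=cloud(p);print(n,p['c2w'][:3,3])
    np.savez(n+'0.npz',w=w,f=p['frame'])
    for t in ['drive_center','dock','collection_box','gel_jar','mouse','electrode_case']:
        for m in finder.masks_of(p,t):
            q=w[m['pixels']];q=q[~np.isnan(q[:,0])]
            print(t,round(m['p'],2),m['extent'],np.round(np.median(q,0),3),np.round(np.percentile(q,2,0),3),np.round(np.percentile(q,98,0),3))
E
```

```text
pics
[ 0.26018911 -0.56770467  0.30191337] [ 9.76988503e-01  2.13290031e-01 -2.52056511e-04 -8.73997987e-04] [0.02311784 0.57735283 0.99056553]
scene [ 1.18381961 -0.32032754  0.75966844]
drive_center 0.73 [138.3, 218.5, 178.6, 237.8] [ 0.502 -0.262  0.055] [ 0.488 -0.306  0.027] [ 0.516 -0.22   0.076]
drive_center 0.64 [132.8, 181.3, 153.7, 218.8] [ 0.369 -0.274  0.038] [ 0.326 -0.305 -0.001] [ 0.401 -0.241  0.062]
dock 0.93 [131.1, 220.5, 183.8, 256.0] [ 0.522 -0.267  0.027] [ 0.46  -0.332  0.001] [ 0.552 -0.196  0.031]
collection_box 0.85 [287.1, 144.2, 366.8, 209.5] [0.544 0.209 0.097] [0.436 0.145 0.003] [0.576 0.303 0.116]
collection_box 0.77 [262.5, 113.5, 324.8, 165.8] [0.331 0.206 0.097] [ 0.136  0.148 -0.001] [0.363 0.323 0.116]
gel_jar 0.56 [265.1, 259.3, 294.7, 296.9] [ 0.755 -0.047  0.056] [ 0.72  -0.069  0.002] [ 0.772 -0.017  0.066]
mouse 0.9 [358.3, 239.8, 398.2, 277.4] [0.783 0.204 0.028] [ 0.725  0.181 -0.   ] [0.823 0.241 0.034]
electrode_case 0.96 [171.6, 297.5, 228.3, 352.5] [ 0.776 -0.241  0.021] [ 0.732 -0.289  0.005] [ 0.814 -0.187  0.023]
side [0.02924855 0.5
[... 203 characters left out ...]
 [ 0.476 -0.319 -0.   ] [ 0.551 -0.214  0.077]
dock 0.7 [297.3, 153.5, 349.9, 186.8] [ 0.475 -0.231  0.027] [ 0.442 -0.316  0.   ] [ 0.545 -0.188  0.031]
collection_box 0.76 [139.4, 217.4, 238.9, 320.3] [0.469 0.249 0.11 ] [0.427 0.159 0.001] [0.567 0.319 0.116]
collection_box 0.56 [208.3, 269.3, 316.5, 382.2] [0.268 0.253 0.111] [0.212 0.163 0.011] [0.349 0.322 0.116]
gel_jar 0.75 [199.0, 147.1, 219.0, 178.7] [ 0.726 -0.025  0.045] [ 0.71  -0.056  0.002] [ 0.761 -0.007  0.066]
mouse 0.89 [113.4, 194.1, 148.5, 232.2] [0.752 0.226 0.026] [0.716 0.192 0.003] [0.811 0.255 0.033]
electrode_case 0.75 [230.9, 120.4, 267.6, 146.7] [ 0.757 -0.226  0.02 ] [ 0.721 -0.286  0.003] [ 0.8   -0.179  0.024]
```

View pics/scene0.png

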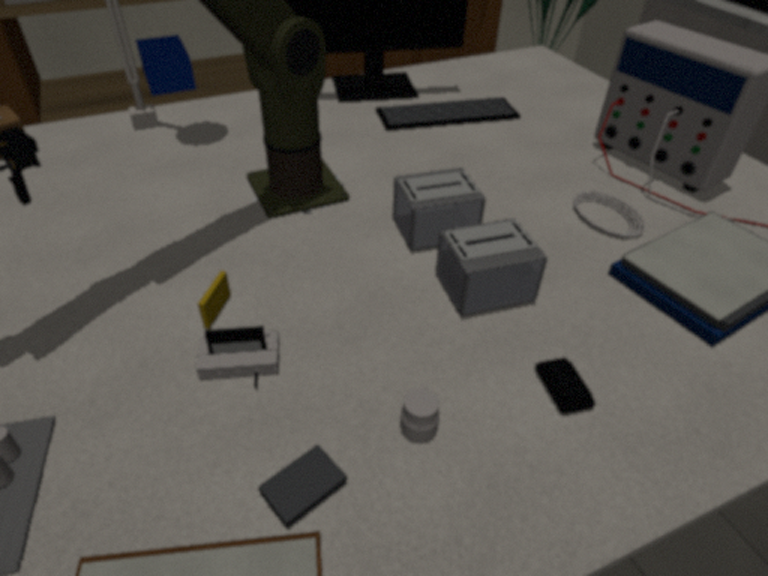

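```bash
python3 - <<'E'
from h import *
a=[np.load(n+'0.npz')['w'].reshape(-1,3) for n in ['scene','side']]
def rect(lo,hi,name):
    for w in a+[np.vstack(a)]:
        q=w[(w>lo).all(1)&(w<hi).all(1)]
        if len(q)<5: continue
        r=cv2.minAreaRect((q[:,:2]*1000).astype(np.float32)); print(name,len(q),np.round(r[0],1),np.round(r[1],1),round(r[2],1),'zmed',np.median(q[:,2]).round(4))
rect([.42,-.36,.068],[.6,-.17,.085],'drive top')
rect([.40,-.36,.024],[.62,-.15,.034],'dock top')
rect([.40,.12,.10],[.62,.36,.125],'box top')
rect([.15,.12,.10],[.39,.36,.125],'box2 top')
# map of box top from above at 1.5mm? fraction of depth
for n in ['scene','side']:
    z=np.load(n+'0.npz');w=z['w'];f=z['f']
E
python3 - <<'E'
import cv2,numpy as np
a=cv2.imread('pics/scene0.png');b=cv2.imread('pics/side0.png')
c=cv2.resize(a[200:400,180:300],None,fx=3,fy=3,interpolation=3);d=cv2.resize(b[310:490,195:365],(0,0),fx=600/180,fy=600/180,interpolation=3)[:, :440]
cv2.imwrite('pics/crop1.png',np.hstack([c,d]))
E
```

```text
drive top 202 [ 498.5 -262.9] [96.  15.3] 72.1 zmed 0.074
drive top 139 [ 494. -259.] [97.2 15. ] 71.9 zmed 0.0737
drive top 341 [ 496.5 -260.7] [98.8 20.7] 71.9 zmed 0.0739
dock top 786 [ 477.4 -257. ] [134.  122.2] 72.3 zmed 0.0286
dock top 592 [ 493.2 -258.7] [137.5  77.2] 70.8 zmed 0.0285
dock top 1378 [ 479.2 -254.7] [138.8 121.6] 71.2 zmed 0.0285
box top 1806 [503.  230.5] [163.1 134.2] 82.8 zmed 0.1127
box top 4023 [499.1 234.1] [160.7 135.8] 83.0 zmed 0.1124
box top 5829 [500.7 231.8] [164.9 139.6] 82.9 zmed 0.1124
box2 top 1237 [287.8 234.2] [163.5 138.4] 82.5 zmed 0.1124
box2 top 5712 [283.7 237.6] [160.6 134.1] 81.8 zmed 0.1126
box2 top 6949 [286.9 235.2] [164.1 141.2] 81.9 zmed 0.1126
```

View pics/crop1.png

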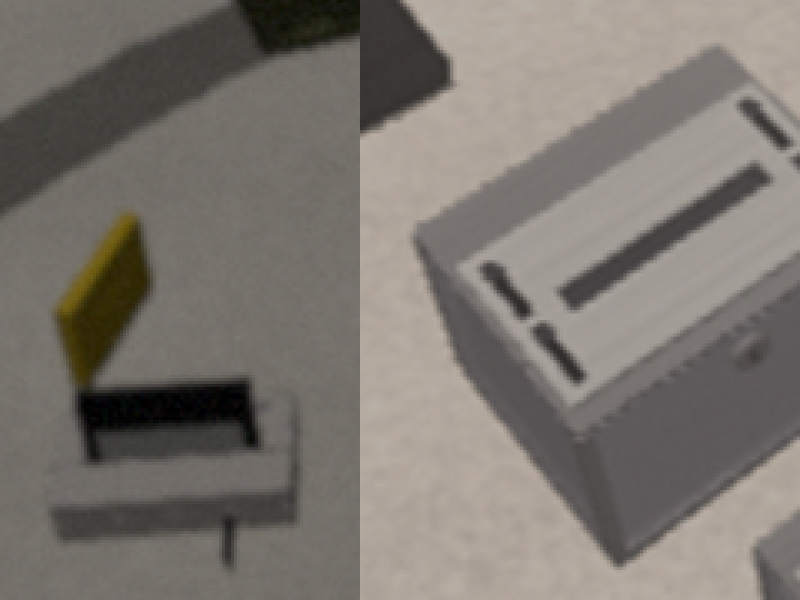

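The scene shows these candidates, in 512×384 pixels:
- **Drive:** the black slab in the dock at (158,226) or the yellow look-alike standing at (143,200). I choose the black one in the dock, and the crop confirms it.
- **Box:** (327,177) at 0.55 m from the base or (294,140) at 0.37 m. I choose the farther one, at (327,177).

Next I turn the tool to the drive's heading and go above it.

Call:
carry_out(motion=[0,0,0,0,0,-0.165,0,0,0,0,0,-0.165,0,0,0,0,0,-0.165,0,0,0,0,0,-0.165,0,0,0,0,0,-0.165], hand=8.8)

```text
clock: 1.32
tool_pos: [0.2604, -0.5682, 0.3028]
eef_rot: [0.808, 0.589, -0.0, 0.0]
contact_force: [0.0, 0.6, -0.7]
opening: 1.003
```

Call:
carry_out(motion=[4.5,1.6,0,0,0,0,4.5,1.6,0,0,0,0,4.5,1.6,0,0,0,0,4.5,1.6,0,0,0,0,4.5,1.6,0,0,0,0,4.5,1.6,0,0,0,0,4.5,1.6,0,0,0,0,4.5,1.6,0,0,0,0])

```text
clock: 2.33
tool_pos: [0.4949, -0.2646, 0.3029]
eef_rot: [0.81, 0.587, 0.0, 0.0]
contact_force: [0.2, -0.4, -0.6]
opening: 1.004
```

```bash
cat > drive.py <<'E'
from h import *
s=monitor.get_state();print(s['clock'],s['tool_pos'],R.from_quat(s['eef_rot']).as_matrix().round(4).tolist(),s['contact_force'])
p=shot('wrist');print(np.round(p['hand_eye'],3).tolist());w=cloud(p);save(p,'wrist1.png',k=1.5)
for m in finder.masks_of(p,'drive_center'): print(m['p'],m['extent'])
def rect(lo,hi,name):
    q=w.reshape(-1,3);q=q[(q>lo).all(1)&(q<hi).all(1)]
    r=cv2.minAreaRect((q[:,:2]*1000).astype(np.float32)); print(name,len(q),np.round(r[0],1),np.round(r[1],1),round(r[2],1),'zmed',np.median(q[:,2]).round(4), 'mean',q.mean(0).round(4))
rect([.42,-.36,.070],[.6,-.17,.085],'drive top')
rect([.40,-.36,.024],[.62,-.15,.034],'dock top')
E
python3 drive.py
```

```text
2.325 [ 0.49489331 -0.26462981  0.30289698] [[0.311, 0.9504, 0.0004], [0.9504, -0.311, -0.0004], [-0.0003, 0.0005, -1.0]] [ 0.17915628 -0.37529462 -0.60558249]
[[-0.001, -0.964, -0.267, 0.069], [1.0, -0.001, -0.0, 0.001], [0.0, -0.267, 0.964, -0.081], [0.0, 0.0, 0.0, 1.0]]
0.9 [123.6, 182.8, 207.0, 225.4]
0.73 [252.3, 130.5, 264.9, 214.8]
drive top 817 [ 495.5 -262.7] [95.2 11.6] 72.1 zmed 0.0748 mean [ 0.4966 -0.2605  0.0748]
dock top 4628 [ 495.8 -263. ] [134.4  76. ] 72.5 zmed 0.0289 mean [ 0.4975 -0.2577  0.0289]
```

View pics/wrist1.png

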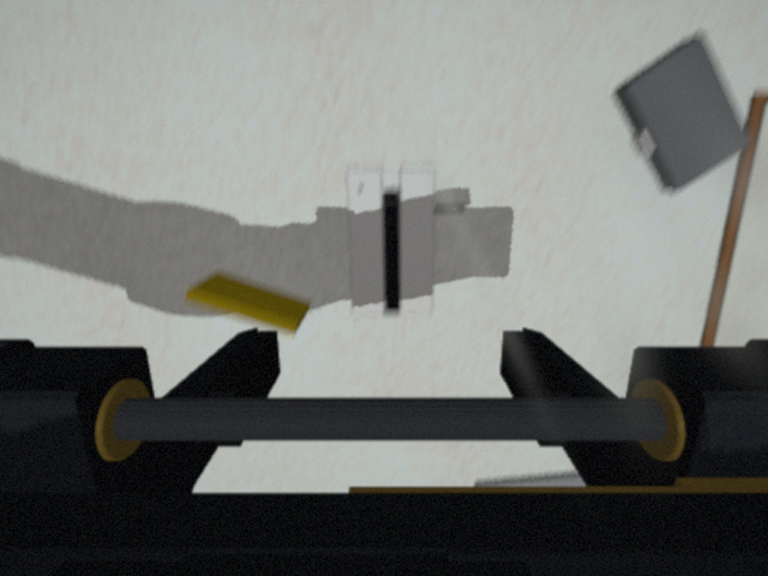

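The wrist view shows the black drive at (391,250), midway between the fingers and aligned with them. The yellow look-alike is to the left at (250,300). I go down and grip.

Call:
carry_out(motion=[0.2,0,4,0,0,0,0,0,4,0,0,0,0,0,4,0,0,0,0,0,3,0,0,0,0,0,2,0,0,0,0,0,1.5,0,0,0,0,0,0.7,0,0,0,0,0,0,0,0,0])

```text
clock: 3.42
tool_pos: [0.4946, -0.264, 0.1107]
eef_rot: [0.81, 0.587, -0.0, 0.0]
contact_force: [-0.5, -0.3, -0.0]
opening: 1.001
```

Call:
carry_out(motion=[0,0,0,0,0,0,0,0,0,0,0,0,0,0,0,0,0,0,0,0,0,0,0,0,0,0,0,0,0,0,0,0,0,0,0,0,0,0,0,0,0,0], hand=0, grip_force=35)

```text
clock: 4.3
tool_pos: [0.4946, -0.2639, 0.1107]
eef_rot: [0.81, 0.587, -0.0, 0.0]
contact_force: [-0.0, 0.1, -0.5]
opening: 0.23
```

Call:
carry_out(motion=[0,0,0,0,0,0,0,0,0,0,0,0,0,0,0,0,0,0,0,0,0,0,0,0])

```text
clock: 4.8
tool_pos: [0.4947, -0.2639, 0.1107]
eef_rot: [0.81, 0.587, 0.0, 0.0]
contact_force: [-0.8, -0.8, -1.1]
opening: 0.133
```

Call:
carry_out(motion=[0,0,-0.5,0,0,0,0,0,-1,0,0,0,0,0,-2,0,0,0,0,0,-3,0,0,0,0,0,-4,0,0,0,0,0,-4,0,0,0,0,0,-3,0,0,0,0,0,-1.5,0,0,0])

```text
clock: 5.8
tool_pos: [0.4946, -0.264, 0.3027]
eef_rot: [0.81, 0.587, 0.0, 0.001]
contact_force: [0.1, -0.9, -3.0]
opening: 0.127
```

```bash
cat > box.py <<'E'
from h import *
s=monitor.get_state();print(s['clock'],s['tool_pos'],s['opening'],s['contact_force'])
for n in ['side','scene']:
    z=np.load(n+'0.npz');w=z['w'];g=z['f'].astype(float).mean(2)
    q=w.reshape(-1,3);k=(q>[.40,.12,.10]).all(1)&(q<[.62,.36,.125]).all(1)
    c,sz,a=cv2.minAreaRect((q[k][:,:2]*1000).astype(np.float32))
    th=np.radians(a); ly=np.array([np.cos(th),np.sin(th)]);lx=np.array([ly[1],-ly[0]])
    # ray-plane z=.115 for pixels
    p=shot(n); v,u=np.indices(g.shape);d=np.stack([(u-p['cx'])/p['fx'],(v-p['cy'])/p['fy'],np.ones(g.shape)],-1)@p['c2w'][:3,:3].T
    o=p['c2w'][:3,3];P=(o+d*((.115-o[2])/d[...,2])[...,None])[...,:2]*1000-c
    x=P@lx;y=P@ly
    prof=[np.median(g[(abs(x-t)<1)&(abs(y)<40)]).round() for t in range(-66,67,2)]
    print(n,np.round(c,1),np.round(sz,1),a,lx.round(3),prof)
E
python3 box.py
```

```text
5.8 [ 0.49463352 -0.26395447  0.30274056] 0.12716482790243847 [ 0.09436805 -0.94930416 -3.04870718]
side [499.1 234.1] [160.7 135.8] 82.97158813476562 [ 0.992 -0.122] [np.float64(116.0), np.float64(119.0), np.float64(118.0), np.float64(117.0), np.float64(113.0), np.float64(114.0), np.float64(140.0), np.float64(156.0), np.float64(157.0), np.float64(156.0), np.float64(154.0), np.float64(153.0), np.float64(154.0), np.float64(157.0), np.float64(158.0), np.float64(156.0), np.float64(155.0), np.float64(156.0), np.float64(156.0), np.float64(155.0), np.float64(155.0), np.float64(154.0), np.float64(156.0), np.float64(153.0), np.float64(107.0), np.float64(76.0), np.float64(69.0), np.float64(69.0), np.float64(69.0), np.float64(69.0), np.float64(90.0), np.float64(138.0), np.float64(155.0), np.float64(158.0), np.float64(158.0), np.float64(156.0), np.float64(153.0), np.float64(154.0), np.float64(156.0), np.float64(158.0), np.float64(158.0), np.float64(156.0), np.float64(156.0), np.float64(157.0), np.float64(156.0), np.float64(156.0), np.float64(155.0), np.float64(155.0), np.float64(156.0), np.floa
[... 936 characters left out ...]
0), np.float64(54.0), np.float64(67.0), np.float64(78.0), np.float64(90.0), np.float64(99.0), np.float64(101.0), np.float64(103.0), np.float64(103.0), np.float64(104.0), np.float64(104.0), np.float64(104.0), np.float64(104.0), np.float64(105.0), np.float64(104.0), np.float64(104.0), np.float64(103.0), np.float64(102.0), np.float64(102.0), np.float64(99.0), np.float64(93.0), np.float64(87.0), np.float64(80.0), np.float64(73.0), np.float64(72.0), np.float64(70.0), np.float64(71.0), np.float64(71.0), np.float64(71.0), np.float64(71.0), np.float64(71.0), np.float64(71.0), np.float64(72.0), np.float64(72.0), np.float64(72.0), np.float64(72.0), np.float64(71.0), np.float64(69.0), np.float64(66.0)]
```

Call:
carry_out(motion=[1,-0.3,0,0,0,-0.064,2.5,-0.7,0,0,0,-0.064,4,-1,0,0,0,-0.064,4,-1.1,0,0,0,0,5,-1.4,0,0,0,0,5,-1.4,0,0,0,0,5,-1.4,0,0,0,0,5,-1.4,0,0,0,0])

```text
clock: 6.9
tool_pos: [0.4533, 0.0635, 0.3002]
eef_rot: [0.748, 0.664, -0.0, -0.001]
contact_force: [1.2, 0.1, -3.5]
opening: 0.132
```

Call:
carry_out(motion=[4.5,-1.4,0,0,0,0,4,-1.2,0,0,0,0,2.5,-0.8,0,0,0,0,1.5,-0.5,0,0,0,0,0,0,0,0,0,0,0,0,0,0,0,0])

```text
clock: 7.65
tool_pos: [0.4318, 0.1877, 0.3004]
eef_rot: [0.75, 0.662, -0.001, 0.0]
contact_force: [0.3, 0.4, -3.1]
opening: 0.133
```

```bash
cat > slot.py <<'E'
from h import *
s=monitor.get_state();print(s['clock'],s['tool_pos'],s['opening'],s['contact_force']);M=R.from_quat(s['eef_rot']).as_matrix();print(M.round(4).tolist())
p=shot('wrist');w=cloud(p);save(p,'wrist2.png',k=1.5);g=p['frame'].astype(float).mean(2)
np.savez('wrist2.npz',w=w,g=g,c2w=p['c2w'])
v,u=np.indices(g.shape);d=np.stack([(u-p['cx'])/p['fx'],(v-p['cy'])/p['fy'],np.ones(g.shape)],-1)@p['c2w'][:3,:3].T
o=p['c2w'][:3,3];P=o+d*((.115-o[2])/d[...,2])[...,None]
# orthophoto 0.5 mm/px about slot guess, x right = world x, y up
q=w.reshape(-1,3);k=(q>[.40,.12,.10]).all(1)&(q<[.62,.36,.125]).all(1);r=cv2.minAreaRect((q[k][:,:2]*1000).astype(np.float32));print('top',r,np.median(q[k][:,2]))
gx,gy=np.meshgrid(np.arange(.40,.60,.0005),np.arange(.34,.12,-.0005))
X=np.stack([gx,gy,np.full(gx.shape,.115)],-1); c=(X-o)@p['c2w'][:3,:3]
mu=(c[...,0]/c[...,2]*p['fx']+p['cx']).astype(np.float32);mv=(c[...,1]/c[...,2]*p['fy']+p['cy']).astype(np.float32)
im=cv2.remap(p['frame'],mu,mv,cv2.INTER_LINEAR);cv2.imwrite('pics/ortho.png',im[:,:,::-1]);np.save('ortho.npy',im)
a=cv2.resize(p['frame'],(585,439));cv2.imwrite('pics/pair.png',np.hstack([a[:,:,::-1],cv2.resize(im,(399,439))[:,:,::-1]])[:, :984][:,::1] if 0 else cv2.resize(np.hstack([a[:,:,::-1],cv2.resize(im,(399,439))[:,:,::-1]]),(800,357)))
E
python3 slot.py
```

```text
7.65 [0.43182705 0.18771464 0.30040403] 0.13251660493098977 [ 0.25316852  0.41658837 -3.06283333]
[[0.1247, 0.9922, -0.0007], [0.9922, -0.1247, -0.0015], [-0.0016, -0.0005, -1.0]]
top ((499.3014221191406, 231.44114685058594), (160.78890991210938, 133.63401794433594), 82.5802001953125) 0.11338123626538207
```

View pics/pair.png

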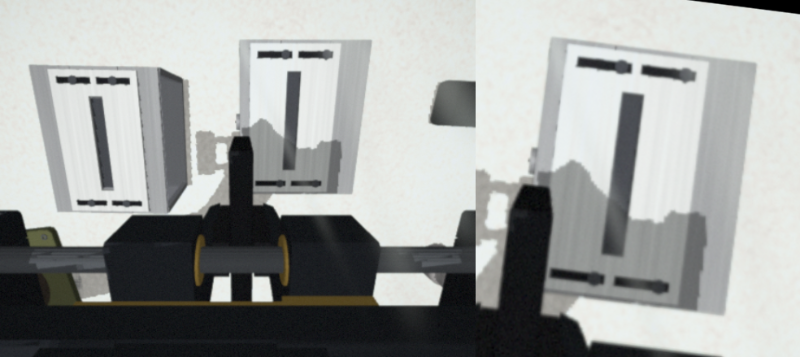

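The wrist view and its orthophoto show the whole slot. It is centred near (623,175) in the orthophoto half, left of the lid's middle. The drive is held upright at (241,190). Now I fit the slot.

```bash
cat > fit.py <<'E'
from h import *
im=np.load('ortho.npy').astype(float).mean(2)
for th in (90,100,110):
    n,l,st,c=cv2.connectedComponentsWithStats((im<th).astype(np.uint8))
    for i in range(1,n):
        if 800<st[i,4]<20000 :
            ys,xs=np.where(l==i);r=cv2.minAreaRect(np.float32(np.c_[400+xs*.5,340-ys*.5]))
            if 80<max(r[1])<120: print(th,st[i,4]*.25,np.round(r[0],1),np.round(r[1],1),round(r[2],2),'centroid',400+.5*c[i,0],340-.5*c[i,1])
# drive end face in hand: points in tool frame
s=monitor.get_state();M=R.from_quat(s['eef_rot']).as_matrix()
w=np.load('wrist2.npz')['w'];t=((w-s['tool_pos'])@M).reshape(-1,3)*1000
k=(abs(t[:,1])<15)&(t[:,2]>20)&(t[:,2]<110)&(t[:,0]>30)&(t[:,0]<70)
q=t[k];print(len(q),np.percentile(q,[2,50,98],axis=0).round(1))
for z in range(30,110,10):
    a=q[abs(q[:,2]-z)<5]
    if len(a)>5: print(z,len(a),'y',np.percentile(a[:,1],[3,97]).round(1),'x',np.median(a[:,0]).round(1))
E
python3 fit.py
```

```text
90 757.75 [491.7 240.2] [83.  11.7] 82.76 centroid 493.1661167931376 247.50577367205543
100 1165.5 [490.7 232.2] [100.   13.1] 82.0 centroid 490.6648434148434 232.0545903045903
110 1252.25 [490.6 232.1] [100.5  13.6] 82.09 centroid 490.405170692753 231.31163904971052
1427 [[30.5 -5.7 34.6]
 [42.7  0.1 36.1]
 [49.1  5.8 88.2]]
30 108 y [-4.4  5. ] x 40.6
40 1067 y [-5.7  5.6] x 40.5
50 72 y [-5.3  5.5] x 49.0
60 55 y [-5.3  5.5] x 49.1
70 49 y [-5.   5.4] x 49.0
80 42 y [-5.2  5.5] x 49.0
90 34 y [-4.6  5.1] x 49.1
```

Run:
```python
from h import *
im=cv2.GaussianBlur(np.load('ortho.npy').astype(np.float32).mean(2),(3,3),0)
# rotate so that slot is vertical about (490.5,232)
for a in (82.0,82.5,83.0):
    th=np.radians(a);ly=np.array([np.cos(th),np.sin(th)]);lx=np.array([ly[1],-ly[0]])
    t=np.arange(-14,14,.1);yy=np.arange(-44,45,2.)
    L=[];Rr=[]
    for y in yy:
        P=np.array([490.5,232])+y*ly+t[:,None]*lx
        v=cv2.remap(im,np.float32((P[:,0]-400)*2)[None],np.float32((340-P[:,1])*2)[None],1)[0]
        lo=v[100:180].min()
        m=140
        hl=(lo+v[20:60].mean())/2;hr=(lo+v[220:260].mean())/2
        L.append(t[np.where(v[:m]>hl)[0].max()]);Rr.append(t[m+np.where(v[m:]>hr)[0].min()])
    for n,e in(('L',L),('R',Rr)):
        pf=np.polyfit(yy,e,1);print(a,n,'mid',round(np.median(e),2),'slope deg',round(np.degrees(np.arctan(pf[0])),2),'sd',np.std(e-np.polyval(pf,yy)).round(2))
```

```text
82.0 L mid -6.8 slope deg -0.61 sd 0.21
82.0 R mid 6.7 slope deg -0.45 sd 0.21
82.5 L mid -6.9 slope deg -0.12 sd 0.22
82.5 R mid 6.7 slope deg 0.07 sd 0.2
83.0 L mid -6.7 slope deg 0.37 sd 0.22
83.0 R mid 6.8 slope deg 0.54 sd 0.18
```

Call:
carry_out(motion=[0.8,0.8,0,0,0,0.006,1.5,1.6,0,0,0,0,1.7,1.8,0,0,0,0,1,1,0,0,0,0,0,0,2,0,0,0,0,0,3,0,0,0,0,0,2,0,0,0,0,0,0.8,0,0,0])

```text
clock: 8.7
tool_pos: [0.4903, 0.2314, 0.2215]
eef_rot: [0.752, 0.659, -0.001, -0.0]
contact_force: [0.0, 0.2, -2.8]
opening: 0.135
```

```bash
cat > st.py <<'E'
from h import *
s=monitor.get_state();M=R.from_quat(s['eef_rot']).as_matrix();e=np.array([.4903,.2310,.2117])-s['tool_pos']
print(s['clock'],s['tool_pos'].round(4),'heading',np.degrees(np.arctan2(M[1,0],M[0,0])).round(2),'tilt',M[2].round(4),'err tool cm',(M.T@e*100).round(2),'F',np.round(s['contact_force'],1))
E
python3 st.py
python3 - <<'E'
from h import *
p=shot('side');save(p,'side1.png',(60,170,330,384),3)
E
```

```text
8.7 [0.4903 0.2314 0.2215] heading 82.49 tilt [-0.001 -0.001 -1.   ] err tool cm [-0.04  0.    0.98] F [ 0.   0.2 -2.8]
```

View pics/side1.png

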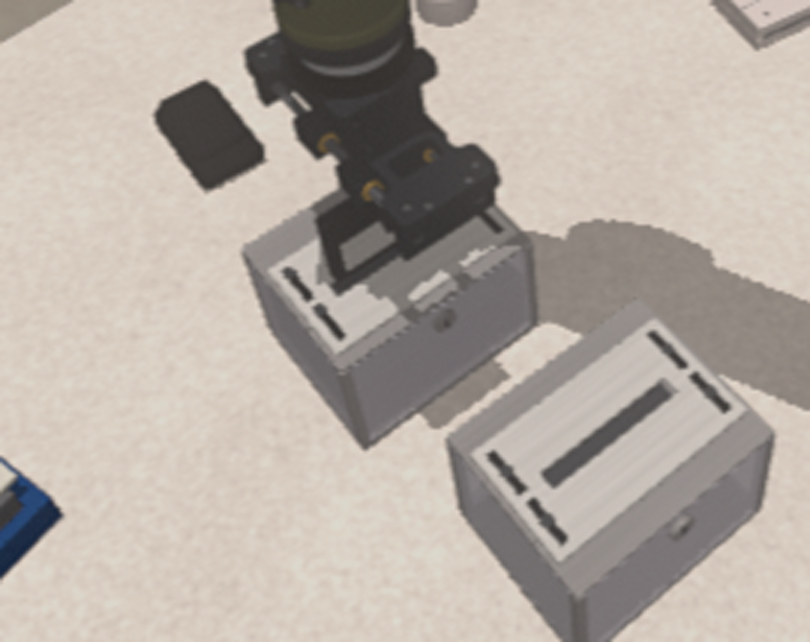

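The drive sits over the slot of the farther box, its edge near (340,285) in this crop. The feel descent starts now.

Call:
carry_out(motion=[0,0,0.3,0,0,0,0,0,0.3,0,0,0,0,0,0.2,0,0,0,0,0,0.1,0,0,0,0,0,0,0,0,0])

```text
clock: 9.38
tool_pos: [0.4899, 0.2319, 0.2138]
eef_rot: [0.752, 0.66, 0.0, 0.0]
contact_force: [-0.4, 0.1, -3.0]
opening: 0.13
```

Call:
carry_out(motion=[0,0,0.1,0,0,0,0,0,0.1,0,0,0,0,0,0,0,0,0])

```text
clock: 9.75
tool_pos: [0.4899, 0.2319, 0.2116]
eef_rot: [0.752, 0.66, -0.0, 0.0]
contact_force: [-0.1, 0.4, -2.9]
opening: 0.131
```

Call:
carry_out(motion=[-0.1,0.05,0,0,0,0,0,0,0.1,0,0,0,0,0,0.05,0,0,0,0,0,0,0,0,0])

```text
clock: 10.25
tool_pos: [0.4903, 0.2308, 0.2101]
eef_rot: [0.752, 0.66, -0.0, 0.0]
contact_force: [0.4, 0.3, -3.7]
opening: 0.132
```

Call:
carry_out(motion=[0,0,0.1,0,0,0,0,0,0,0,0,0])

```text
clock: 10.5
tool_pos: [0.4902, 0.2308, 0.2091]
eef_rot: [0.752, 0.66, -0.0, 0.0]
contact_force: [-0.0, 0.8, -2.7]
opening: 0.132
```

Nothing yet. The bottom should be about 2.5 mm below the plate's top, so I keep going in small steps towards the flap, 5.5 mm down.

Call:
carry_out(motion=[0,0,0.1,0,0,0,0,0,0.1,0,0,0,0,0,0,0,0,0])

```text
clock: 10.88
tool_pos: [0.4903, 0.2308, 0.2071]
eef_rot: [0.752, 0.66, -0.0, 0.0]
contact_force: [0.0, -0.2, -3.1]
opening: 0.133
```

Call:
carry_out(motion=[0,0,0.1,0,0,0,0,0,0.1,0,0,0,0,0,0,0,0,0])

```text
clock: 11.25
tool_pos: [0.4903, 0.2309, 0.2055]
eef_rot: [0.752, 0.66, 0.0, 0.0]
contact_force: [-0.9, -0.0, 3.1]
opening: 0.131
```

The 6 N rise comes about 6 mm below the plate's top, which fits the flap. I go on gently.

Call:
carry_out(motion=[0,0,0.1,0,0,0,0,0,0.1,0,0,0])

```text
clock: 11.5
tool_pos: [0.4905, 0.231, 0.2035]
eef_rot: [0.752, 0.66, 0.0, 0.0]
contact_force: [-0.8, 0.2, 2.7]
opening: 0.138
```

Call:
carry_out(motion=[0,0,0.1,0,0,0,0,0,0.1,0,0,0])

```text
clock: 11.75
tool_pos: [0.4899, 0.231, 0.2009]
eef_rot: [0.751, 0.66, -0.0, -0.0]
contact_force: [-2.1, 0.7, -0.6]
opening: 0.132
```

Call:
carry_out(motion=[0,0,0.2,0,0,0,0,0,0.2,0,0,0,0,0,0.2,0,0,0])

```text
clock: 12.12
tool_pos: [0.4901, 0.2307, 0.1948]
eef_rot: [0.752, 0.66, -0.0, -0.0]
contact_force: [-1.6, 0.3, -0.6]
opening: 0.133
```

Call:
carry_out(motion=[0,0,0.2,0,0,0,0,0,0.2,0,0,0,0,0,0.2,0,0,0,0,0,0.2,0,0,0,0,0,0,0,0,0,0,0,0,0,0,0])

```text
clock: 12.88
tool_pos: [0.4901, 0.2308, 0.187]
eef_rot: [0.752, 0.66, -0.0, -0.0]
contact_force: [-0.9, 0.2, -3.5]
opening: 0.135
```

The centre is at about 0.121 m with 25 mm inserted, and it has been held there. Now I let go.

Call:
carry_out(motion=[0,0,0,0,0,0,0,0,0,0,0,0,0,0,0,0,0,0,0,0,0,0,0,0,0,0,0,0,0,0,0,0,0,0,0,0], hand=4)

```text
clock: 13.62
tool_pos: [0.4903, 0.2309, 0.1872]
eef_rot: [0.752, 0.66, 0.0, 0.0]
contact_force: [-0.1, -0.1, -0.4]
opening: 0.454
```

Run:
```python
from h import *
s=monitor.get_state();print(s['clock'],s['opening'],s['contact_force'])
p=shot('side');save(p,'side2.png',(110,190,290,340),4)
```

```text
13.625 0.4540765414934261 [-0.11157305 -0.06543243 -0.40530293]
```

View pics/side2.png

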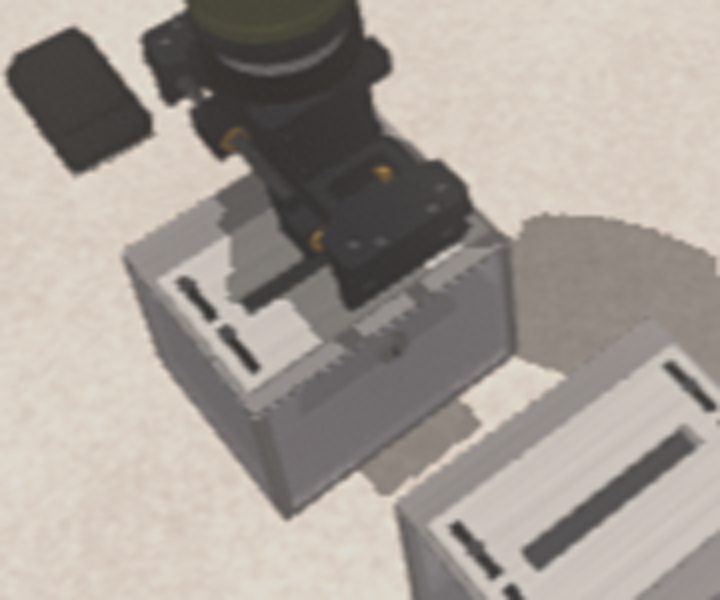

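The slot end at (250,300) is free of the drive, and a dark shape shows through the clear wall, so it has dropped. I retreat upwards and check from the wrist.

Call:
carry_out(motion=[0,0,-0.5,0,0,0,0,0,-2,0,0,0,0,0,-4,0,0,0,0,0,-4,0,0,0,-1,0,-3,0,0,0,-2,0,0,0,0,0,-1,0,0,0,0,0,0,0,0,0,0,0])

```text
clock: 14.68
tool_pos: [0.4846, 0.1896, 0.321]
eef_rot: [0.752, 0.659, -0.001, -0.0]
contact_force: [-0.0, -0.6, -0.1]
opening: 0.453
```

Run:
```python
from h import *
s=monitor.get_state();print(s['clock'],s['tool_pos'],s['opening'],s['contact_force'])
p=shot('wrist');q=shot('side')
a=cv2.resize(p['frame'][:300],(400,234));b=cv2.resize(q['frame'][190:340,110:290],(400,333),interpolation=3)
a=cv2.resize(p['frame'][:300],(512,300));c=np.zeros((633,512,3),np.uint8);c[:300]=a;c[300:,:400]=b
cv2.imwrite('pics/final.png',cv2.resize(c,(485,600))[:,:,::-1])
w=cloud(p);d=w[(w[...,0]>.44)&(w[...,0]<.55)&(w[...,1]>.16)&(w[...,1]<.31)];print('z below/inside slot',np.percentile(d[:,2],[1,5,50,99]).round(4))
for t in ['drive_center']:
  for im in (p,): print([(m['p'],m['extent']) for m in finder.masks_of(im,t)])
for t in ['gel_jar','mouse','electrode_case']:
  ww=cloud(q)
  for m in finder.masks_of(q,t)[:1]: k=ww[m['pixels']];print(t,np.nanmedian(k,0).round(3))
```

```text
14.675 [0.48461506 0.18960476 0.32104053] 0.45263551214448255 [-0.03002024 -0.56022729 -0.05597569]
z below/inside slot [0.1085 0.1115 0.3433 0.3629]
[]
mouse [0.468 0.249 0.11 ]
```

View pics/final.png

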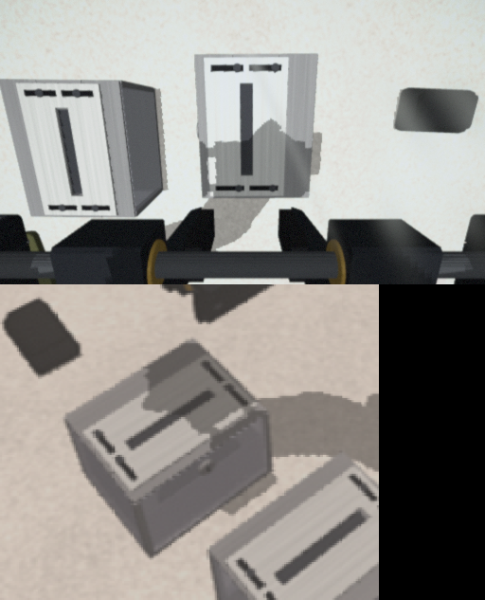

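The slot is empty at (247,130). The depth in it reads about 0.108 m, which is the shut flap, and the gripper is clear. I hand it in.

```bash
python3 -c "
from plant import workorder;print(workorder.finish_job())"
```

```text
the job is handed in; nothing more can be done
None
```

I took the black drive out of its dock and posted it, upright and long edge down, through the slot of the box farther from the base. The job is handed in, about 15 s on the clock, and `finish_job()` gave no verdict.

- **Posting:** the wrist camera put the slot about 9 mm off the lid's middle. I met the flap about 6 mm below the plate's top with a 6 N rise, and the drive went about 25 mm in while still gripped. The highest change in force I read was about 6 N; readings come only at the end of each move.
- **Last checks:** the slot was empty, its depth read about 0.108 m (where the shut flap should be), a dark shape showed through the clear wall, and the gripper was clear with no force on it.
- **Checks that failed or disagreed:**
  - I could not see the drive lying in the tray directly.
  - The final network check of the three things to leave alone failed. It put the "mouse" on the box and reported nothing for the jar or the electrode case.
  - The picture shows the mouse apparently unmoved. I did not check the jar and case again, but the arm never went near them.

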